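Lock the blow-off nozzle into the bench air coupler

TASK

Pull the red dust plug out of the bench air coupler and put it in the shallow gold tin. Then take the blow-off nozzle out of its wooden stand and push it straight down into the coupler, past the grip, until it is fully home and stays locked in, upright, when you let go. Feel your way in rather than ramming it, as more than 30 N between nozzle and coupler, side load included, spoils the seals, and leave the red cup, the wick spool and the candle mould where they stand.

Things in the scene. Friction and masses are not known exactly. Their poses are not given: they have to be found in the camera images.
- mouth (a point): Centre of the coupler's mouth, level with its rim, 112 mm above the bench; z up. The coupler is an upright steel sleeve, 33 mm in diameter, with a blue ring. Its 24 mm opening narrows over 5 mm to a 16 mm bore. A locked nozzle's nose lies anywhere from 21 to 54 mm below the rim; this depth differs from start to start and cannot be seen beforehand.
- manifold: Air manifold with the coupler: aluminium block, 110 x 64 x 42 mm, fixed to the bench; origin at the centre of its underside, straight below the mouth.
- jaw_0 (a joint): Spread (m) of one of four spring jaws (the grip) hidden in the bore, 9 to 40 mm below the rim: 0 shut, 0.0025 pressed apart by the nose, about 0 again when snapped into the nozzle's groove. Pushing the nose into the jaws takes up to about 8 N, then a few N until they snap shut.
- jaw_2 (a joint): The same for the opposite jaw.
- valve (a joint): How far (m) a spring valve in the bore, 7.5 mm below the jaws' middle, is pressed down by the nose: 0 untouched; the jaws snap shut at about 0.005; hard stop at 0.0065, where the force rises steeply. Its spring gives 1 N at first and 5 N at the stop. 0.0038 to 0.0065 when the nozzle is locked; without a lock the nozzle is loose.
- plug_head (a point): Centre of the grip of the red dust plug: ribbed red head, 20 mm in diameter, reaching 21 mm above and 20 mm below this point; under it a 28 mm flange, 3 mm thick, sits on the coupler's rim, and a loose 13 mm shank hangs 7 mm into the mouth (lower end 31 mm below this point). 30 g; z along its axis, up.
- tin: Shallow round gold tin, 142 mm across, fixed to the bench; origin at the centre of its underside; its inner floor is 6 mm and its rim 15 mm above the bench.
- nozzle_grip (a point): Middle of the grip of the blow-off nozzle: upright rod, about 90 g, the same all round; z along its axis, up. Ribbed aluminium body, 21 mm in diameter, from 61 mm below to 23 mm above this point; tip 34 mm above it. Below is a brass end, 14 mm in diameter, its nose 126 mm below this point. It stands loosely, nose down, in a hole of the stand.
- nozzle_nose (a point): Centre of the lower end of the nozzle. The end is a 4 mm cone, 8 mm wide at the bottom; 10 to 16 mm above this point is the groove for the jaws, 8 mm in diameter.
- nozzle: The nozzle; origin at the lower end, z up along its axis.
- plug: The dust plug; origin on its axis at the underside of its flange, z up along its axis.
- stand: Wooden stand, 100 x 50 x 50 mm, fixed to the bench, with two upright holes (17 mm in diameter, 42 mm deep) 25 mm either side of its centre along its x axis; the nozzle is in one, the other is empty. Origin at the centre of its underside.
- cup: Red plastic cup, 82 mm across, 93 mm tall, standing; a bystander; origin at the centre of its underside.
- spool: Wooden spool of wick cord, 60 mm across, 66 mm tall, standing; a bystander; origin at its underside, 22 mm beside its axis.
- mould: Aluminium candle mould, 61 mm across, 220 mm tall, standing; a bystander; origin at the centre of its underside.
Things that resemble listed ones, but are neither listed nor needed, are in the scene too. Of the things like the nozzle, leave any that is orange; of the rest the larger one is meant.

How it is judged:
By the outcome, as a careful person would: the job done as asked, in the order asked, and still so for the second after the job is handed in, with the robot touching nothing.
It also fails if it takes over 72 s, if anything falls off the work surface, if the arm or the gripper's body presses on something with over 40 N, if the wrist force passes 120 N, or if a joint passes its speed limit or range.

ROBOT

A 6-joint arm with a two-finger parallel gripper is mounted at the origin on a cart in front of the work surface, level with it; the furniture and walls round the work are solid. World frame = base frame: x ahead of the robot, y to its left, z up, the work surface at z = 0. Lengths are in mm, angles in rad, forces in N, time in s.
With the tool pointing down it reaches from about 300 to 875 mm from the base axis. Payload 6.4 kg.
Tool frame: the origin (TCP) lies between the finger pads; the fingertips stand ctrl.tip_extent ahead of it and the grasp point (between the pads) lies 2 mm behind it (ctrl.tip_extent is the distance from the TCP to the fingertips, in mm); z points along the fingers, x is the direction in which the jaws open and shut, and the axes are right-handed (so a half turn about z gives the same grasp; the last joint's range is limited). The gripper opens to 88 mm and grips with 3 to 60 N. Pads are 18 mm wide; open, the fingers measure 123 mm over their backs; the gripper's body (75 mm by 187 mm) begins 45 mm behind the grasp point.
Start: joints at [0.969, 0.181, 1.607, -0, 1.354, -0.206], TCP at [221.679, 530.565, 255.714] pointing down, gripper open.
Joint ranges: [-2.99, 2.99], [-0.89, 2.07], [0.3, 2.58], [-1.14, 4.28], [0, 2.63], [-3.12, 3.12]. Speed limits (rad/s): [2.57, 2.57, 3.01, 3.14, 3.14, 3.14].

INTERFACE

Orientations are given as a rotation vector (axis times angle).
In Python, from bench import ctrl gives the robot as it stands.
- The arm moves only by the shell command python3 -m pendant 'ROWS' [OPENING] [FORCE]. ROWS is JSON, a list of rows, each a list of 6 numbers: the shift along the tool's x, y, z in m, then the turn, a rotation vector about the tool's x, y, z in degrees. A call has 1 to 10 rows; each row shifts and turns the commanded pose from where the row before left it, along the tool's axes as they then stand; what a row does not reach is not made up. A row lasts 1/12 s, in which the tool goes at most 41.7 mm and 7.16 degrees, less where a joint would pass 70% of its speed; a pose out of reach is approached as far as the arm can. A call with a gripper value outside its range is refused whole. OPENING is the opening, from -1 (shut) to 1 (fully open), set as the call begins (- or left out, the last holds). The fingers move at their own pace and stop on an object; FORCE is the grip in N (left out, the last holds). Time passes only in rows, so rows that do not move let the fingers close. It gives the time, the measured TCP pose, the force and the opening at its end, in the units of the state.
- ctrl.get_state(): the state, without advancing time (a new reading comes with each control period).
- ctrl.snapshot(name): name is "side" or "top" or "wrist"; returns a dict with "img" (384x512x3 uint8, red, green, blue), "z_map" (384x512 float32, mm along the optical axis (not along the pixel's ray), 0 where there is no reading), "fov_y" (degrees; the focal length in pixels is half the picture's height over the tangent of half this angle, whatever the lens; pixels are square), "cx", "cy" (the principal point, pixels), "eye" and "rotation" of the camera in the world. Camera axes: x right, y down, z forward; pixel columns grow to the right and rows downward; lengths in mm; the calibration is good to about 2 mm. A picture is of the moment at which its call begins.
- ctrl.hand_in(): hands the job in, once; it reports no verdict.
The state is a dict: "clock": time; "joint_pos": joint angles; "joint_velocities": joint speeds; "joint_torque": joint torques, N m; "position": TCP position; "orientation": TCP orientation; "force": force on the tool from outside, world axes, zero at the start; "ft_torque": the same for the moment, N m; "finger_gap": finger opening in mm.
Only numpy, scipy, OpenCV 4.12 (cv2) and the standard library are available. Lean on these libraries where they do the work, as an engineer would, in place of code of your own. Each camera call takes 0.05 s, during which the arm holds its last target.

## Working session

There is one attempt and no reset: what is moved stays moved. The work goes in short steps, Python scripts to look and compute and a shell command to move; the robot and the scene stay as the last step left them, time stands still between calls to the robot, and variables do not carry over. Pictures are saved under pics/ and viewed, and the job is handed in when it is done.

```bash
mkdir -p pics; ls
cat > h.py <<'E'
import numpy as np,cv2,pickle
from bench import ctrl
def snap(n,tag):
    s=ctrl.snapshot(n); pickle.dump(s,open(f'pics/{tag}.pkl','wb'))
    cv2.imwrite(f'pics/{tag}.png',s['img'][:,:,::-1]); return s
def f(s): return s['img'].shape[0]/2/np.tan(np.radians(s['fov_y'])/2)
def ray(s,u,v):
    d=np.array([(u-s['cx'])/f(s),(v-s['cy'])/f(s),1.]); return np.array(s['eye']),np.array(s['rotation'])@d
def onz(s,u,v,z):
    e,d=ray(s,u,v); return e+d*(z-e[2])/d[2]
def pt(s,u,v):
    e,d=ray(s,u,v); return e+d*s['z_map'][int(v),int(u)]
def proj(s,p):
    q=np.array(s['rotation']).T@(np.array(p)-np.array(s['eye'])); return s['cx']+f(s)*q[0]/q[2],s['cy']+f(s)*q[1]/q[2]
E
python3 - <<'E'
from h import *
for n in('side','top','wrist'):
    s=snap(n,n+'0'); print(n,s['eye'],np.round(s['rotation'],3).tolist(),s['fov_y'],s['cx'],s['cy'])
print(ctrl.get_state(),ctrl.tip_extent)
E
```

```text
pics
side [406.29087919 675.91379576 749.22078238] [-0.387, 2.751, -1.218] 56.65006507124363 252.5727506637601 195.75485432607988
top [ 497.76699337    7.59358808 1522.74731172] [-2.181, 2.186, -0.067] 44.43314736381885 256.59898356233157 182.74587364572537
wrist [157.13429711 556.74993903 384.1965586 ] [2.419, 1.61, 0.219] 68.75126193715506 255.12782741991816 191.9297092201978
{'clock': 0.15, 'joint_pos': array([ 9.68728893e-01,  1.81364986e-01,  1.60772549e+00, -2.00217794e-05,
        1.35381093e+00, -2.06288415e-01]), 'joint_velocities': array([ 0.00011375, -0.00270185, -0.00382367,  0.00049833,  0.0002091 ,
       -0.00130879]), 'joint_torque': array([ 2.57975487e-03, -4.34227467e+01, -3.42174840e+01,  7.04219495e-02,
        3.55547201e-02, -1.31006939e-06]), 'position': array([221.44741089, 530.24641056, 255.04566089]), 'orientation': array([ 2.61439892e+00,  1.74107606e+00, -1.89647948e-03]), 'force': array([-0.2525063 , -0.06507923, -0.22961821]), 'ft_torque': array([0.01532112, 0.00993652, 0.02123235]), 'finger_gap': 88.1503905917849} 17.0
```

Rotation is a rotation vector; fix the helper.

```bash
sed -i "s/np.array(s\['rotation'\])/R(s)/g" h.py
cat >> h.py <<'E'
def R(s): return cv2.Rodrigues(np.array(s['rotation'],float))[0]
E
echo
```

```text
(no output)
```

View pics/side0.png

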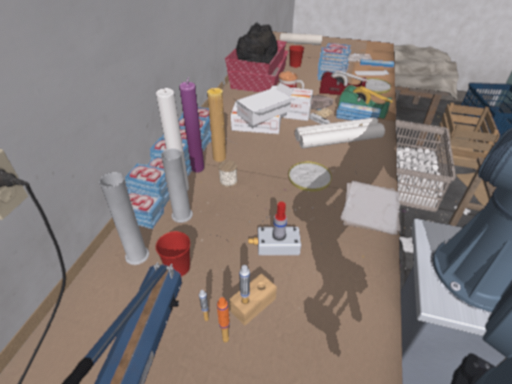

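View pics/top0.png

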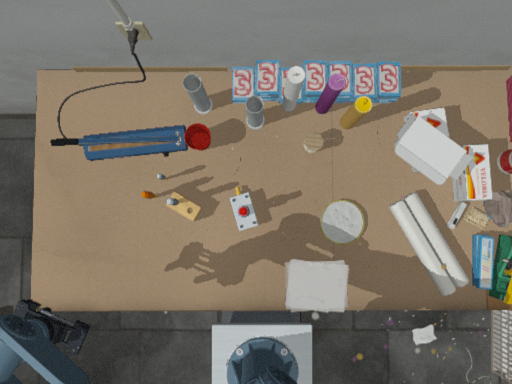

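View pics/wrist0.png

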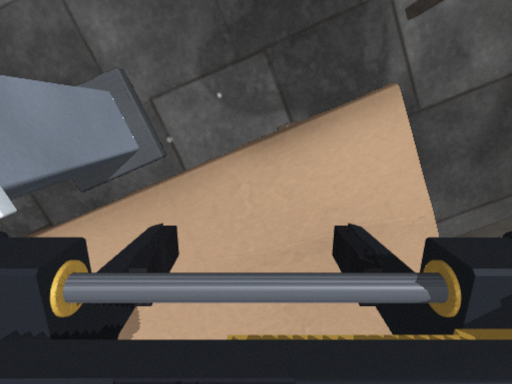

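The side view shows the plug at about (281,212) on the manifold, the nozzle in the stand at (245,285), and the tin at (309,175). The top view has the plug at (244,211), stand (184,206), nozzle (172,202) and tin (344,222). I'll measure these with masks next.

Run:
```python
from h import *
L=lambda n:pickle.load(open(f'pics/{n}.pkl','rb'))
t=L('top0');s=L('side0')
cv2.imwrite('pics/tz.png',cv2.resize(t['img'][150:250,130:265,::-1],None,fx=5.9,fy=5.9,interpolation=cv2.INTER_CUBIC))
cv2.imwrite('pics/sz.png',cv2.resize(s['img'][190:350,190:310,::-1],None,fx=3.7,fy=3.7,interpolation=cv2.INTER_CUBIC))
for n,I in(('top',t),('side',s)):
    a=I['img']; h=cv2.cvtColor(a,cv2.COLOR_RGB2HSV)
    m=(((h[...,0]<6)|(h[...,0]>172))&(h[...,1]>170)&(h[...,2]>60)).astype(np.uint8)
    k,l,st,c=cv2.connectedComponentsWithStats(m)
    for i in range(1,k):
        if st[i,4]>20:
            u,v=c[i]; print(n,'red',st[i],c[i].round(1),pt(I,u,v).round(0))
    m=((h[...,0]>8)&(h[...,0]<26)&(h[...,1]>90)&(h[...,2]>120)).astype(np.uint8)
# depth points of scene region above table
for n,I in(('top',t),('side',s)):
    vv,uu=np.mgrid[0:384,0:512]; d=np.stack([(uu-I['cx'])/f(I),(vv-I['cy'])/f(I),np.ones_like(uu)],-1)*I['z_map'][...,None]
    P=d@R(I).T+np.array(I['eye']); np.save(f'pics/P{n}.npy',P)
P=np.load('pics/Ptop.npy')
for nm,(u0,v0,u1,v1) in dict(stand=(160,185,205,225),man=(225,185,262,235)).items():
    q=P[v0:v1,u0:u1].reshape(-1,3)
    for lo,hi in((35,45),(46,55),(55,250),(90,125),(126,250)):
        w=q[(q[:,2]>lo)&(q[:,2]<hi)]
        if len(w)>3: print(nm,lo,hi,len(w),w.mean(0).round(1),w.min(0).round(),w.max(0).round(), cv2.minAreaRect(w[:,:2].astype(np.float32)))
```

```text
top red [428 118  12   8  22] [434.1 121.5] [ 786. -536.   74.]
top red [185 124  26  26 533] [197.6 136.4] [753. 209.   3.]
top red [501 151  11  20 123] [505.3 161.5] [ 662. -762.   55.]
top red [239 207   8   8  49] [242.8 210.9] [509.  56. 159.]
side red [291  47  12  19 181] [295.8  55.5] [  691. -1131.    61.]
side red [321  78  16  15  64] [329.   85.8] [ 490. -876.   40.]
side red [276 203   9  17 109] [280.6 211. ] [507.  67. 142.]
side red [157 233  32  41 813] [174.8 249.9] [754. 171.  33.]
stand 35 45 54 [526.3 238.2  42.6] [482. 198.  36.] [573. 302.  45.] ((526.308837890625, 247.4270782470703), (99.44692993164062, 50.40247344970703), 59.03408432006836)
stand 46 55 339 [525.3 243.3  50.1] [482. 194.  46.] [573. 300.  55.] ((526.7900390625, 248.1512451171875), (101.2677001953125, 49.918209075927734), 59.088260650634766)
stand 55 250 90 [535.7 261.9 124.3] [494. 215.  55.] [569. 278. 170.] ((523.3585815429688, 252.03627014160156), (94.32282257080078, 39.91468811035156), 49.5480842590332)
stand 90 125 14 [538.6 261.7 106.5] [530. 259.  91.] [549. 265. 123.] ((539.5032348632
[... 399 characters left out ...]
1159668), 16.381961822509766)
man 46 55 68 [512.6  59.5  47.8] [450.  22.  46.] [569.  94.  52.] ((509.7199401855469, 59.0562744140625), (108.1202392578125, 60.2204704284668), 15.199095726013184)
man 55 250 98 [509.6  56.9 128.4] [494.  42.  55.] [524.  72. 163.] ((508.8924255371094, 57.141693115234375), (30.326074600219727, 29.9769344329834), 0.5718628764152527)
man 90 125 59 [509.6  56.3 111.2] [494.  42.  94.] [524.  72. 120.] ((508.985107421875, 57.14262008666992), (30.140647888183594, 29.9769344329834), 0.5718629360198975)
man 126 250 38 [510.   58.  156.9] [500.  50. 148.] [520.  67. 163.] ((510.4903869628906, 57.915771484375), (18.5233211517334, 18.08335304260254), 24.902496337890625)
```

View pics/tz.png

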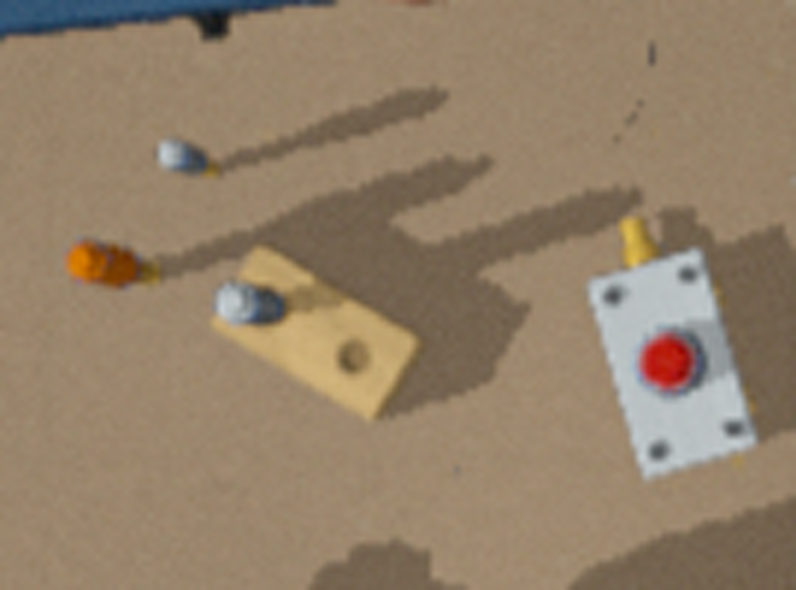

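View pics/sz.png

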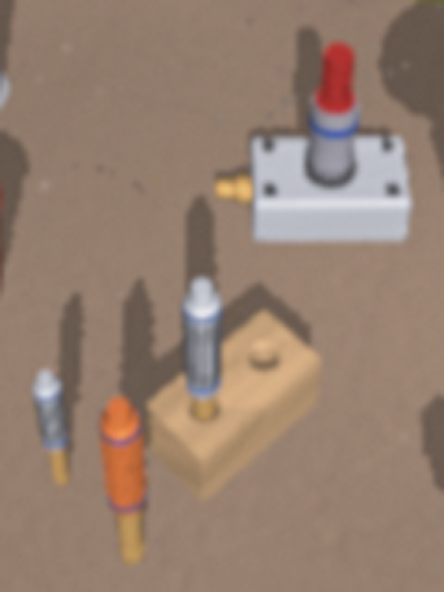

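```bash
cat >> h.py <<'E'
def rel(target,yawdeg=None):
    s=ctrl.get_state(); Rt=cv2.Rodrigues(np.array(s['orientation']))[0]
    d=Rt.T@(np.array(target)-s['position']); print('t %.2f pos %s tool shift mm %s  x-yaw %.1f tilt z %s F %s T %s gap %.1f'%(s['clock'],s['position'].round(1),d.round(1),np.degrees(np.arctan2(Rt[1,0],Rt[0,0])),Rt[:,2].round(4),s['force'].round(1),s['ft_torque'].round(2),s['finger_gap']))
    return d
E
python3 - <<'E'
from h import *
L=lambda n:pickle.load(open(f'pics/{n}.pkl','rb'))
t=L('top0');s=L('side0')
P=np.load('pics/Ptop.npy');S=np.load('pics/Pside.npy')
h=cv2.cvtColor(t['img'],cv2.COLOR_RGB2HSV)
def comp(m,name,P=P,lo=8):
    k,l,st,c=cv2.connectedComponentsWithStats(m.astype(np.uint8))
    for i in range(1,k):
        if st[i,4]>lo:
            q=P[l==i]; print(name,st[i],q.mean(0).round(),q.min(0).round(),q.max(0).round())
Z=P[...,2]
comp((h[...,0]<16)&(h[...,0]>6)&(h[...,1]>200)&(h[...,2]>120),'orange')
roi=np.zeros(Z.shape,bool); roi[190:255,310:375]=1
comp(roi&(Z>8),'tin>8',lo=30)
comp(roi&(Z>3)&(Z<25),'tin',lo=30)
for r in [(310,190,375,255)]:
    q=t['img'][r[1]:r[3],r[0]:r[2]]; g=cv2.cvtColor(q,cv2.COLOR_RGB2HSV)
    m=((g[...,1]<85)).astype(np.uint8); cs,_=cv2.findContours(m,cv2.RETR_EXTERNAL,cv2.CHAIN_APPROX_NONE); c=max(cs,key=len); (u,v),rad=cv2.minEnclosingCircle(c); print(u+r[0],v+r[1],rad,onz(t,u+r[0],v+r[1],15))
big=(Z>60); comp(big,'tall',lo=30)
rel([510,58,255])
E
```

```text
orange [428 120  10   5  14] [ 785. -533.   68.] [ 779. -546.   64.] [ 791. -518.   72.]
orange [475 155   7   7  16] [ 668. -658.   96.] [ 659. -666.   92.] [ 678. -648.  103.]
orange [473 189   1   9   9] [ 562. -639.   96.] [ 550. -641.   92.] [ 574. -637.  100.]
tin>8 [320 199  45  46 557] [ 473. -251.   30.] [ 404. -327.    8.] [ 548.    8. 1523.]
tin [ 317  197   52   48 1399] [ 476. -255.    8.] [ 403. -340.    3.] [ 554. -177.   22.]
342.0 222.0 45.25493240356445 [ 473.96371576 -255.65920984   15.        ]
tall [    0     0   512   126 38679] [962. -12. 280.] [ 498. -787.   60.] [ 987.  831. 1523.]
tall [183  73  26  35 571] [856. 190. 192.] [498.   8.  60.] [ 886.  217. 1523.]
tall [ 393  107   99   94 5069] [ 679. -545.  119.] [ 498. -695.   60.] [ 832.    8. 1523.]
tall [  50  123  161   32 1799] [724. 395. 123.] [498.   8.  60.] [ 781.  589. 1523.]
tall [305 132  19  19 278] [ 727. -161.   70.] [ 498. -191.   60.] [ 756.    8. 1523.]
tall [505 149   7  22  86] [ 666. -763.   75.] [ 635. -777.   60.] [ 701. -757.   96.]
tall [157 173   7   6  34] [613. 301. 140.] [498.   8.  63.] [ 625.  318. 1523.]
tall [141 191  13   8  82] [559. 341. 129.] [549. 335.  71.] [570. 355. 162.]
tall [167 197  11   8  72] [539. 265. 141.] [529. 259.  81.] [550. 278. 170.]
tall [238 206  11  11  98] [510.  56. 143.] [494.   8.  94.] [ 524.   72. 1523.]
tall [505 235   7  40 178] [ 378. -749.   79.] [ 315. -764.   60.] [ 498.    8. 1523.]
tall [498 276  14  28 174] [ 259. -734.   88.] [ 228. -759.   60.] [ 498.    8. 1523.]
tall [   0  299   90   85 5456] [228. 472. 508.] [150.   8. 237.] [ 498.  618. 1523.]
tall [ 233  350   65   34 1382] [ 74.   1. 207.] [ 25. -88.  60.] [ 498.   89. 1523.]
t 0.15 pos [221.4 530.2 255. ] tool shift mm [-3.245e+02  4.483e+02  4.000e-01]  x-yaw 67.3 tilt z [-7.0e-04 -1.1e-03 -1.0e+00] F [-0.3 -0.1 -0.2] T [0.02 0.01 0.02] gap 88.2
```

```bash
python3 -m pendant '[[-0.0232,0.032,0,0,0,0],[-0.0232,0.032,0,0,0,0],[-0.0232,0.032,0,0,0,0],[-0.0232,0.032,0,0,0,0],[-0.0232,0.032,0,0,0,0],[-0.0232,0.032,0,0,0,0],[-0.0232,0.032,0,0,0,0],[-0.0232,0.032,0,0,0,0],[-0.0232,0.032,0,0,0,0],[-0.0232,0.032,0,0,0,0]]' 0 20
python3 -m pendant '[[-0.0232,0.032,0,0,0,0],[-0.0232,0.032,0,0,0,0],[-0.0232,0.032,0,0,0,0],[-0.0232,0.032,0,0,0,0],[0,0,0,0,0,0],[0,0,0,0,0,0]]'
python3 - <<'E'
from h import *
snap('wrist','w1');snap('side','s1');rel([510,58,140]);print(ctrl.get_state()['joint_pos'])
E
```

```text
clock: 0.98
position: [428.0, 191.3, 255.7]
orientation: [2.615, 1.741, 0.0]
force: [0.6, 0.8, 1.0]
finger_gap: 43.6
clock: 1.48
position: [510.3, 56.4, 255.2]
orientation: [-2.618, -1.736, 0.001]
force: [0.2, 1.1, -0.3]
finger_gap: 44.4
t 1.58 pos [509.2  58.6 255.2] tool shift mm [ -0.2   1.1 115.2]  x-yaw 67.3 tilt z [-1.3e-03  5.0e-04 -1.0e+00] F [-0.3 -0.2  0.4] T [ 0.01  0.02 -0.02] gap 44.3
[-1.17554272e-01  4.14700689e-02  1.76134503e+00  4.03385554e-04
  1.34012306e+00 -1.29234093e+00]
```

View pics/w1.png

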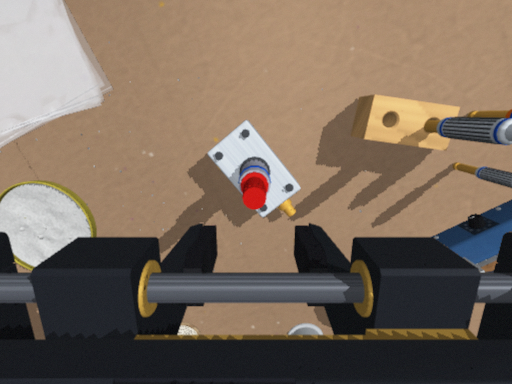

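View pics/s1.png

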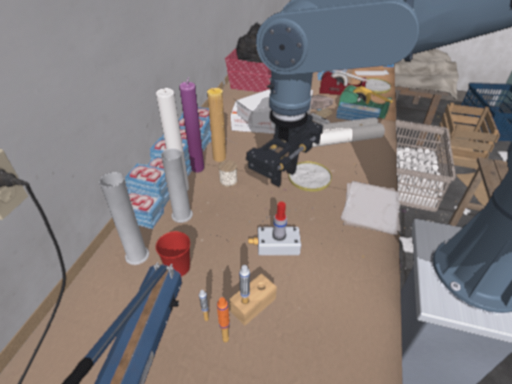

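Run:
```python
from h import *
w=pickle.load(open('pics/w1.pkl','rb'))
cv2.imwrite('pics/w1z.png',cv2.resize(w['img'][110:230,200:310,::-1],None,fx=5,fy=5,interpolation=cv2.INTER_CUBIC))
print(w['eye'],[proj(w,[510,58,z]) for z in (42,112,156)])
# tool axis point projected
print(onz(w,254.5,196,156))
g=cv2.cvtColor(w['img'],cv2.COLOR_RGB2HSV);m=((g[...,1]>85)&(g[...,0]>8)&(g[...,0]<40)).astype(np.uint8)
```

```text
[446.10690209  83.01550272 384.55336124] [(np.float64(256.6504012125761), np.float64(171.08967548360735)), (np.float64(257.0128685909597), np.float64(184.8563428562445)), (np.float64(257.34557856039083), np.float64(197.49281100171888))]
[507.83928795  56.28896826 156.        ]
```

View pics/w1z.png

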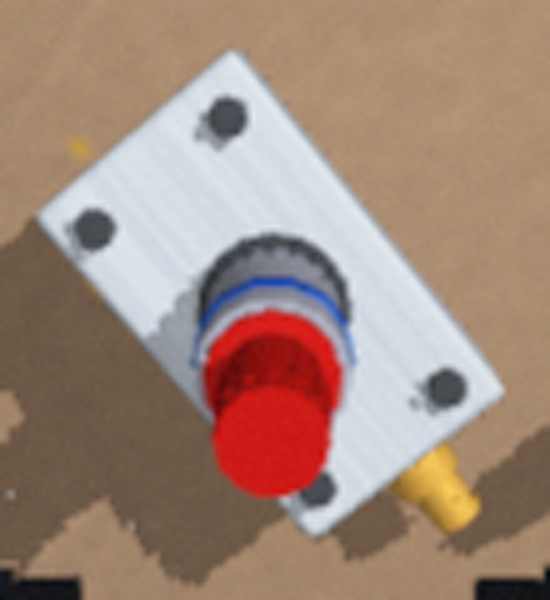

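```bash
python3 -m pendant '[[-0.0013,0,0.03,0,0,0],[0,0,0.03,0,0,0],[0,0,0.03,0,0,0],[0,0,0.015,0,0,0],[0,0,0.01,0,0,0],[0,0,0,0,0,0]]'
python3 -m pendant '[[0,0,0,0,0,0],[0,0,0,0,0,0],[0,0,0,0,0,0]]' -1 15
python3 - <<'E'
from h import *
rel([509,57,140]);snap('side','s2')
E
```

```text
clock: 2.08
position: [507.3, 58.5, 138.7]
orientation: [-2.611, -1.742, 0.005]
force: [-0.9, 0.9, 0.6]
finger_gap: 44.4
clock: 2.33
position: [510.4, 57.2, 142.3]
orientation: [2.613, 1.741, 0.003]
force: [0.0, 0.6, 0.4]
finger_gap: 26.3
t 2.33 pos [510.4  57.2 142.3] tool shift mm [-0.7 -1.2  2.3]  x-yaw 67.4 tilt z [ 2.9e-03 -3.0e-04 -1.0e+00] F [0.  0.6 0.4] T [-0.02 -0.03 -0.02] gap 26.3
```

View pics/s2.png

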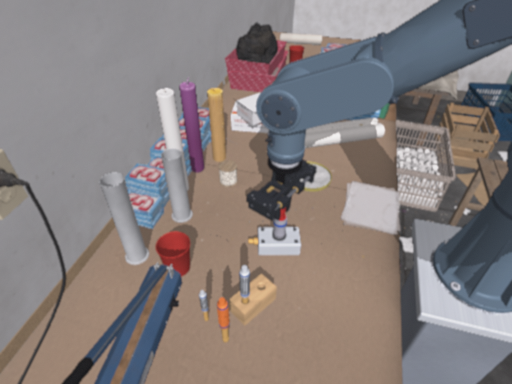

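Fingers straddle the red head at (281,214) and are still closing (gap 26).

```bash
python3 -m pendant '[[0,0,0,0,0,0],[0,0,0,0,0,0],[0,0,0,0,0,0]]'
python3 -m pendant '[[0,0,-0.02,0,0,0],[0,0,-0.03,0,0,0],[0,0,-0.03,0,0,0],[0,0,-0.02,0,0,0],[0,0,0,0,0,0]]'
python3 - <<'E'
from h import *
rel([477,-257,240]);snap('side','s3');snap('wrist','w3');snap('top','t3')
E
```

```text
clock: 2.63
position: [510.2, 56.9, 142.0]
orientation: [2.614, 1.74, 0.003]
force: [-0.7, 0.5, 5.8]
finger_gap: 19.4
clock: 3.05
position: [511.9, 56.6, 245.8]
orientation: [2.61, 1.738, 0.01]
force: [0.4, 0.1, -0.3]
finger_gap: 19.2
t 3.05 pos [511.9  56.6 245.8] tool shift mm [-302.8   88.7    5.8]  x-yaw 67.3 tilt z [ 0.0084 -0.001  -1.    ] F [ 0.4  0.1 -0.3] T [ 0.02 -0.06  0.02] gap 19.2
```

View pics/s3.png

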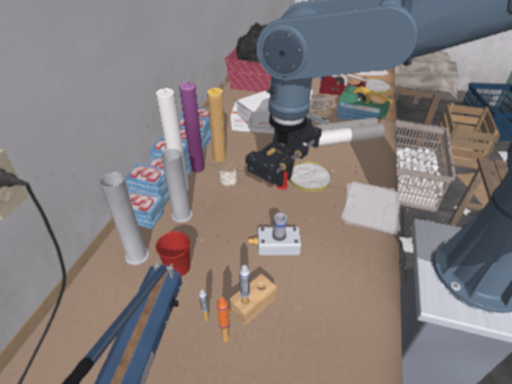

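View pics/w3.png

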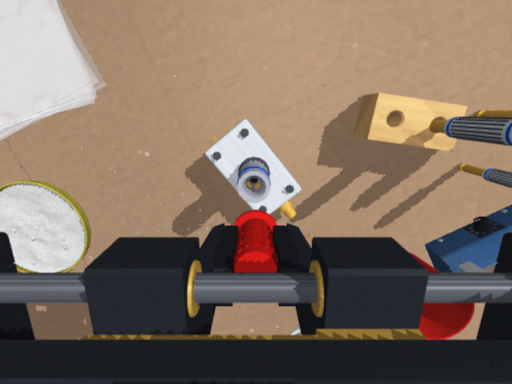

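Plug is held: red at (285,180) in side, at (257,240) in wrist. The bare coupler mouth shows at (254,182) in wrist. Now to the tin.

```bash
python3 -m pendant '[[-0.0336,0.0101,0,0,0,0],[-0.0336,0.0101,0,0,0,0],[-0.0336,0.0101,0,0,0,0],[-0.0336,0.0101,0,0,0,0],[-0.0336,0.0101,0,0,0,0],[-0.0336,0.0101,0,0,0,0],[-0.0336,0.0101,0,0,0,0],[-0.0336,0.0101,0,0,0,0],[-0.0336,0.0101,0,0,0,0],[0,0,0.02,0,0,0]]'
python3 -m pendant '[[0,0,0.035,0,0,0],[0,0,0.035,0,0,0],[0,0,0.035,0,0,0],[0,0,0.03,0,0,0],[0,0,0.02,0,0,0],[0,0,0.01,0,0,0],[0,0,0,0,0,0],[0,0,0,0,0,0]]'
python3 - <<'E'
from h import *
rel([477,-257,42]);snap('side','s4')
w=pickle.load(open('pics/w3.pkl','rb'));print(onz(w,254,182,112))
cv2.imwrite('pics/w3z.png',cv2.resize(w['img'][110:230,200:310,::-1],None,fx=5,fy=5,interpolation=cv2.INTER_CUBIC))
t=pickle.load(open('pics/t3.pkl','rb'));cv2.imwrite('pics/t3z.png',cv2.resize(t['img'][180:245,215:275,::-1],None,fx=8,fy=8,interpolation=cv2.INTER_CUBIC))
s=pickle.load(open('pics/s3.pkl','rb'));cv2.imwrite('pics/s3z.png',cv2.resize(s['img'][200:260,250:310,::-1],None,fx=8,fy=8,interpolation=cv2.INTER_CUBIC))
E
```

```text
clock: 4.03
position: [476.7, -263.8, 222.2]
orientation: [2.614, 1.732, -0.001]
force: [-0.2, 0.6, 1.1]
finger_gap: 19.6
clock: 4.7
position: [476.1, -256.7, 55.1]
orientation: [-2.613, -1.74, 0.001]
force: [0.2, -0.4, 0.3]
finger_gap: 19.4
t 4.70 pos [ 476.1 -256.7   55.1] tool shift mm [ 0.1  0.9 13.1]  x-yaw 67.3 tilt z [-0.0015  0.0013 -1.    ] F [ 0.2 -0.4  0.3] T [-0.05  0.01 -0.05] gap 19.4
[504.76384265  57.72182829 112.        ]
```

View pics/s4.png

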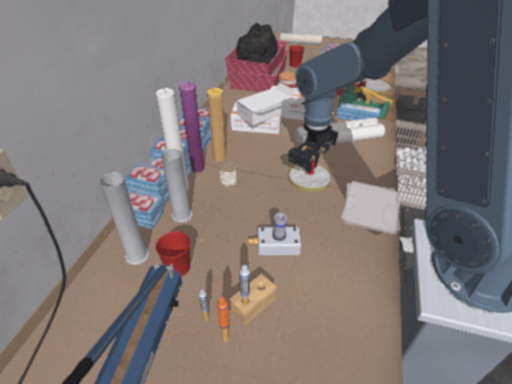

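View pics/w3z.png

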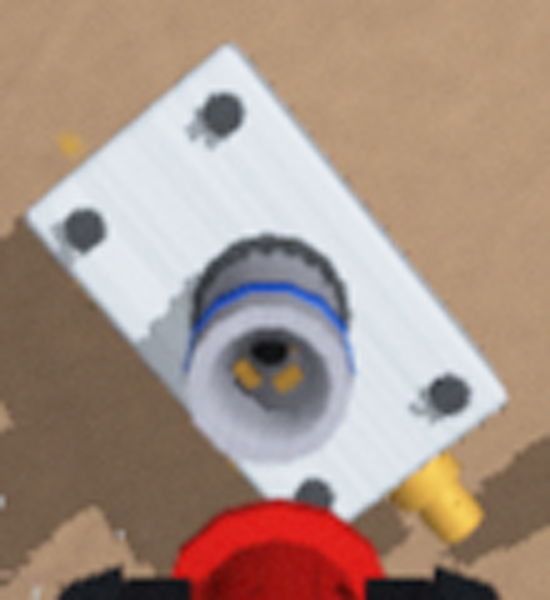

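View pics/s3z.png

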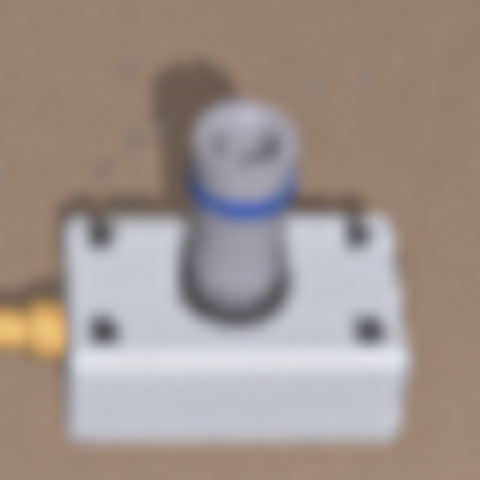

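View pics/t3z.png

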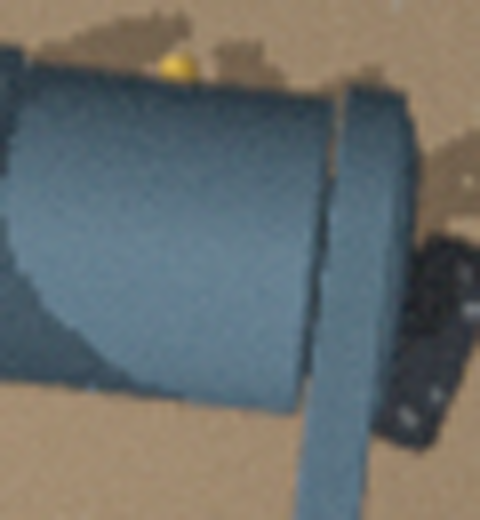

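The plug hangs over the tin at (310,172). I'll lower 12 mm and let go.

```bash
python3 -m pendant '[[0,0,0.007,0,0,0],[0,0,0.005,0,0,0],[0,0,0,0,0,0]]'
python3 -m pendant '[[0,0,0,0,0,0],[0,0,0,0,0,0],[0,0,0,0,0,0],[0,0,0,0,0,0]]' 0
python3 -m pendant '[[0,0,-0.02,0,0,0],[0,0,-0.035,0,0,0],[0,0,-0.035,0,0,0],[0,0,-0.035,0,0,0],[0,0,-0.035,0,0,0],[0,0,-0.035,0,0,0],[0,0,0,0,0,0]]'
python3 - <<'E'
from h import *
L=lambda n:pickle.load(open(f'pics/{n}.pkl','rb'))
w=L('w3');s=L('s3');t=L('top0')
print('mouth w',onz(w,254,185,112),'side',onz(s,280.5,218.1,112))
for n,I in(('w1',L('w1')),('w3',w),('side',s),('top',t)): print(n,[np.round(proj(I,q),1) for q in([510,58,112],[539.4,268.5,168],[526.5,248,50])])
rel([509,57,230]);snap('side','s5');snap('wrist','w5')
E
```

```text
clock: 5.0
position: [476.7, -257.2, 43.7]
orientation: [2.614, 1.741, 0.0]
force: [-0.3, -0.1, -0.2]
finger_gap: 19.3
clock: 5.33
position: [476.7, -257.2, 44.0]
orientation: [2.615, 1.741, 0.0]
force: [0.5, 0.3, 0.8]
finger_gap: 43.6
clock: 5.92
position: [479.6, -259.5, 247.0]
orientation: [2.604, 1.735, 0.005]
force: [1.0, -1.0, 0.1]
finger_gap: 44.1
mouth w [507.48839126  56.57690409 112.        ] side [506.74658564  61.2242592  112.        ]
w1 [array([257. , 184.9]), array([529.1, 132.4]), array([413.5, 122.4])]
w3 [array([256.4, 186.8]), array([544.4, 133.5]), array([419., 122.])]
side [array([279.5, 216.9]), array([243.2, 267.2]), array([252.1, 293.1])]
top [array([242.7, 210.6]), array([169. , 200.4]), array([182.8, 205.7])]
t 5.92 pos [ 479.6 -259.5  247. ] tool shift mm [303.5 -95.   14.6]  x-yaw 67.3 tilt z [ 0.0099 -0.0085 -0.9999] F [ 1.  -1.   0.1] T [-0.05  0.01  0.02] gap 44.1
```

View pics/s5.png

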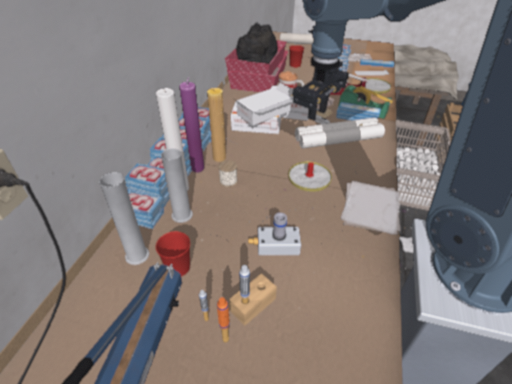

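View pics/w5.png

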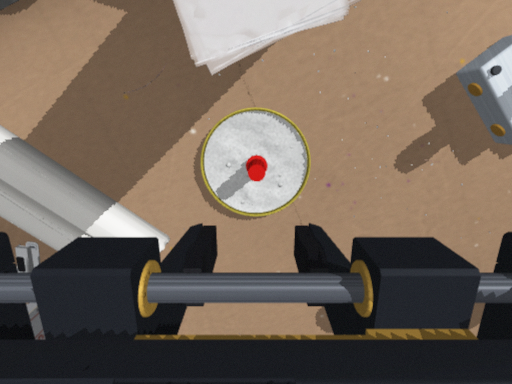

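The plug stands in the tin at (309,170) side, (257,165) wrist. Now to the nozzle.

```bash
python3 -m pendant '[[0.0362,-0.0103,0,0,0,0],[0.0362,-0.0103,0,0,0,0],[0.0362,-0.0103,0,0,0,0],[0.0362,-0.0103,0,0,0,0],[0.0362,-0.0103,0,0,0,0],[0.0362,-0.0103,0,0,0,0],[0.0362,-0.0103,0,0,0,0],[0.0362,-0.0103,0,0,0,0],[0.0362,-0.0103,0,0,0,0],[0.0362,-0.0103,0,0,0,0]]'
python3 -m pendant '[[0.0362,-0.0103,0,0,0,0],[0.0362,-0.0103,0,0,0,0],[0.0362,-0.0103,0,0,0,0],[0.0362,-0.0103,0,0,0,0],[0,0,0,0,0,6.2],[0,0,0,0,0,6.2],[0,0,0,0,0,6.2],[0,0,0,0,0,6.2],[0,0,0,0,0,6.2],[0,0,0,0,0,6.2]]'
python3 -m pendant '[[0,0,0,0,0,0],[0,0,0,0,0,0],[0,0,0,0,0,0]]'
python3 - <<'E'
from h import *
snap('wrist','w6');rel([539,267,136]);snap('side','s6')
w=pickle.load(open('pics/w6.pkl','rb'));print([proj(w,[539,267,z]) for z in (73,157,168)])
E
```

```text
clock: 6.85
position: [519.8, 118.5, 236.5]
orientation: [-2.613, -1.74, 0.005]
force: [0.1, -0.2, 0.1]
finger_gap: 43.7
clock: 7.68
position: [537.7, 265.8, 235.9]
orientation: [3.036, 0.808, -0.007]
force: [-0.5, 0.7, 0.4]
finger_gap: 44.1
clock: 7.93
position: [538.4, 265.9, 237.4]
orientation: [3.032, 0.821, -0.003]
force: [0.7, 0.1, -0.4]
finger_gap: 44.0
t 7.98 pos [538.6 265.9 237.8] tool shift mm [  1.1  -0.7 101.8]  x-yaw 30.3 tilt z [-1.5e-03 -4.0e-04 -1.0e+00] F [-0.2 -0.2 -0.4] T [ 0.01 -0.02 -0.02] gap 44.3
[(np.float64(257.0573936706359), np.float64(179.8824937346269)), (np.float64(257.5368813165989), np.float64(204.21569389424369)), (np.float64(257.62705533623824), np.float64(208.7918753403234))]
```

View pics/w6.png

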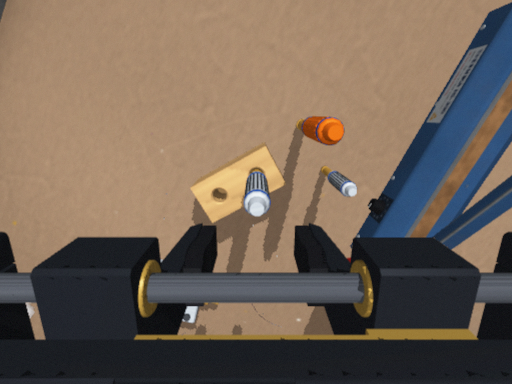

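View pics/s6.png

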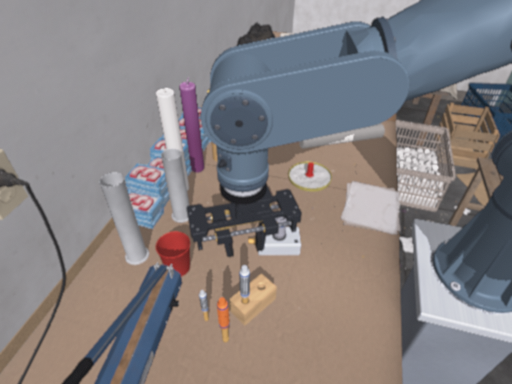

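The nozzle tip is at (258,209) in wrist, matching the prediction. Descend and grip.

```bash
python3 -m pendant '[[0.001,0,0.03,0,0,0],[0,0,0.03,0,0,0],[0,0,0.025,0,0,0],[0,0,0.012,0,0,0],[0,0,0.004,0,0,0],[0,0,0,0,0,0],[0,0,0,0,0,0]]'
python3 -m pendant '[[0,0,0,0,0,0],[0,0,0,0,0,0],[0,0,0,0,0,0],[0,0,0,0,0,0],[0,0,0,0,0,0],[0,0,0,0,0,0],[0,0,0,0,0,0]]' -1 40
python3 - <<'E'
from h import *
snap('wrist','w7');rel([539,267,136]);snap('side','s7')
E
```

```text
clock: 8.62
position: [540.7, 266.9, 139.0]
orientation: [-3.034, -0.817, -0.003]
force: [0.5, 0.1, 0.0]
finger_gap: 44.2
clock: 9.2
position: [540.4, 266.7, 138.6]
orientation: [3.034, 0.816, 0.002]
force: [-0.5, 0.4, 5.7]
finger_gap: 20.1
t 9.25 pos [540.4 266.7 138.6] tool shift mm [-1.1 -0.9  2.6]  x-yaw 30.1 tilt z [ 1.5e-03  4.0e-04 -1.0e+00] F [-0.8  0.1  5.5] T [-0.07  0.17  0.01] gap 19.9
```

View pics/s7.png

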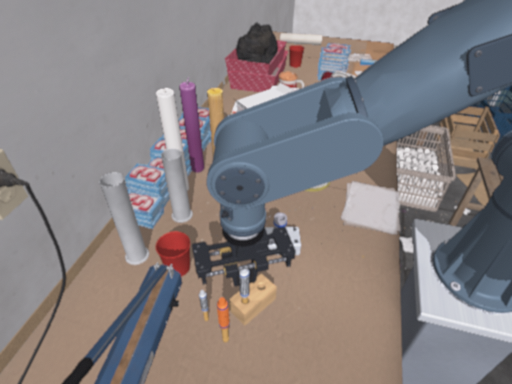

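View pics/w7.png

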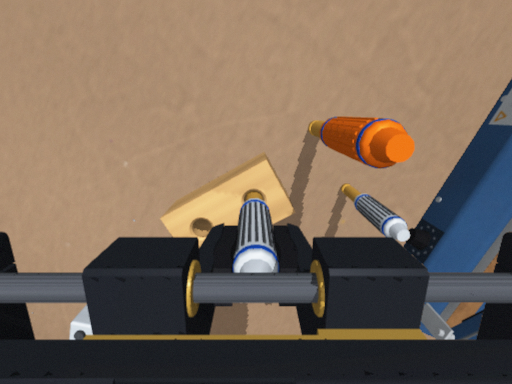

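Nozzle held upright, at about (244,285) in side and (255,240) in wrist. Lift and carry it over the coupler.

```bash
python3 -m pendant '[[0,0,-0.01,0,0,0],[0,0,-0.02,0,0,0],[0,0,-0.03,0,0,0],[0,0,-0.03,0,0,0],[0,0,-0.03,0,0,0],[0,0,-0.01,0,0,0],[0,0,0,0,0,0]]'
python3 -m pendant '[[-0.0164,0.0207,0,0,0,0],[-0.0164,0.0207,0,0,0,0],[-0.0164,0.0207,0,0,0,0],[-0.0164,0.0207,0,0,0,0],[-0.0164,0.0207,0,0,0,0],[-0.0164,0.0207,0,0,0,0],[-0.0164,0.0207,0,0,0,0],[-0.0164,0.0207,0,0,0,0],[0,0,0,0,0,0],[0,0,0,0,0,0]]'
python3 -m pendant '[[0,0,0,0,0,0],[0,0,0,0,0,0],[0,0,0,0,0,0]]'
python3 - <<'E'
from h import *
rel([509,57.5,267]);w=snap('wrist','w8');s=snap('side','s8')
cv2.imwrite('pics/s8z.png',cv2.resize(s['img'][130:260,230:330,::-1],None,fx=4.5,fy=4.5,interpolation=cv2.INTER_CUBIC))
E
```

```text
clock: 9.88
position: [541.3, 267.1, 271.1]
orientation: [-3.034, -0.816, -0.01]
force: [0.4, 0.2, -1.6]
finger_gap: 19.5
clock: 10.72
position: [508.4, 56.6, 265.5]
orientation: [-3.033, -0.812, 0.005]
force: [-0.3, 0.8, -1.6]
finger_gap: 19.6
clock: 10.97
position: [509.3, 58.5, 267.1]
orientation: [-3.033, -0.818, 0.001]
force: [-0.5, 0.4, -0.8]
finger_gap: 20.0
t 10.97 pos [509.3  58.5 267.1] tool shift mm [-0.7  0.7  0.1]  x-yaw 30.2 tilt z [-9.e-04  3.e-04 -1.e+00] F [-0.5  0.4 -0.8] T [0.01 0.07 0.01] gap 20.0
```

View pics/s8z.png

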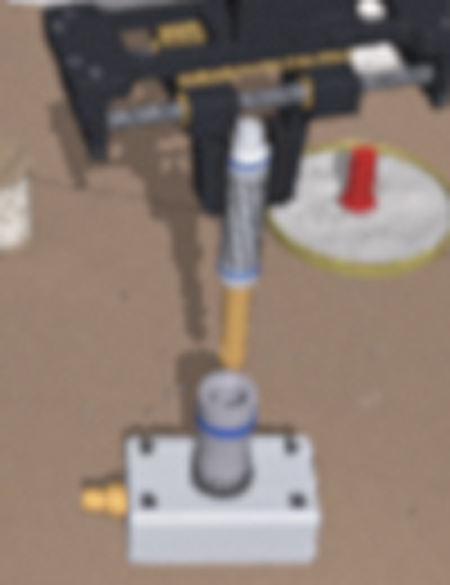

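View pics/w8.png

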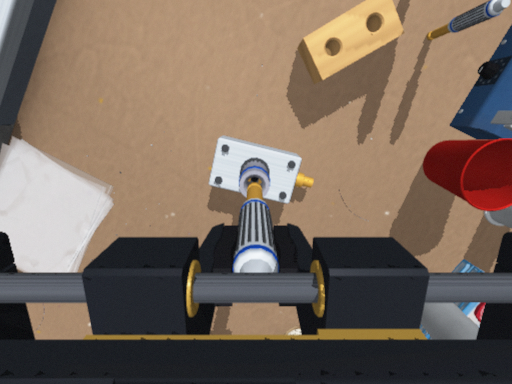

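Run:
```python
from h import *
L=lambda n:pickle.load(open(f'pics/{n}.pkl','rb'))
w=L('w8');s=L('s8')
for n,I,(u0,v0,u1,v1) in(('w',w,(235,170,275,206)),('s',s,(272,190,292,213))):
    h=cv2.cvtColor(I['img'],cv2.COLOR_RGB2HSV)
    m=(h[...,0]>12)&(h[...,0]<24)&(h[...,1]>150)
    for v in range(v0,v1,2 if n=='s' else 3):
        x=np.where(m[v,u0:u1])[0]
        if len(x): print(n,v,x.min()+u0,x.max()+u0,(x.min()+x.max())/2+u0)
    for z in (267,206,160,141,112,42): print(n,z,np.round(proj(I,[509,57.5,z]),1))
cv2.imwrite('pics/w8z.png',cv2.resize(w['img'][130:285,200:315,::-1],None,fx=3.8,fy=3.8,interpolation=cv2.INTER_CUBIC))
```

```text
w 179 249 250 249.5
w 182 253 260 256.5
w 185 249 259 254.0
w 188 248 260 254.0
w 191 248 260 254.0
w 194 247 261 254.0
w 197 247 261 254.0
w 267 [254.9 255.7]
w 206 [255.  214.4]
w 160 [255.1 196.3]
w 141 [255.1 190.6]
w 112 [255.1 183.2]
w 42 [255.2 170.2]
s 267 [283.9 167.7]
s 206 [282.2 188.5]
s 160 [281.1 202.9]
s 141 [280.6 208.6]
s 112 [279.9 216.9]
s 42 [278.5 235.5]
```

View pics/w8z.png

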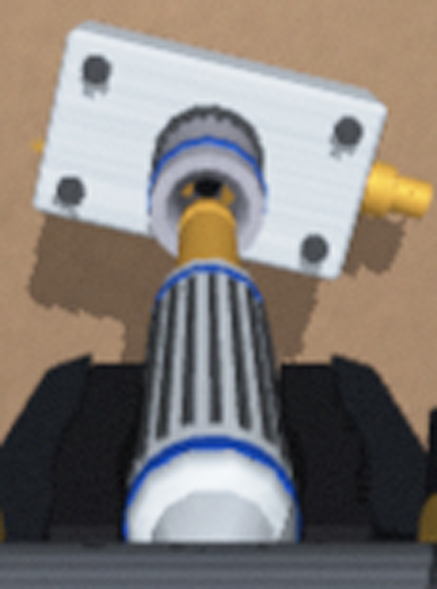

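In wrist, nose (255,~184) and rim centre (254.7,185) line up laterally. I'll turn the tool −60° so that the wrist camera shows the other direction and the side camera shows any tilt about the jaw axis.

```bash
python3 -m pendant '[[0,0,0,0,0,-6],[0,0,0,0,0,-6],[0,0,0,0,0,-6],[0,0,0,0,0,-6],[0,0,0,0,0,-6],[0,0,0,0,0,-6],[0,0,0,0,0,-6],[0,0,0,0,0,-6],[0,0,0,0,0,-6],[0,0,0,0,0,-6]]'
python3 -m pendant '[[0,0,0,0,0,0],[0,0,0,0,0,0],[0,0,0,0,0,0],[0,0,0,0,0,0]]'
python3 - <<'E'
from h import *
rel([509,57.5,267]);w=snap('wrist','w9');s=snap('side','s9')
cv2.imwrite('pics/s9z.png',cv2.resize(s['img'][145:245,240:320,::-1],None,fx=5.9,fy=5.9,interpolation=cv2.INTER_CUBIC))
cv2.imwrite('pics/w9z.png',cv2.resize(w['img'][130:285,200:315,::-1],None,fx=3.8,fy=3.8,interpolation=cv2.INTER_CUBIC))
for n,I in(('w',w),('s',s)): 
  for z in (267,206,160,141,112,42): print(n,z,np.round(proj(I,[509,57.5,z]),1))
E
```

```text
clock: 11.9
position: [509.5, 58.1, 267.7]
orientation: [2.212, 2.231, 0.0]
force: [-0.3, -0.5, -0.9]
finger_gap: 20.0
clock: 12.23
position: [509.4, 57.7, 267.7]
orientation: [2.221, 2.222, 0.0]
force: [-0.2, 0.1, -1.7]
finger_gap: 20.0
t 12.23 pos [509.4  57.7 267.7] tool shift mm [-0.2 -0.4  0.7]  x-yaw 90.0 tilt z [ 0.  0. -1.] F [-0.2  0.1 -1.7] T [ 0.09 -0.04 -0.  ] gap 20.0
w 267 [255.4 253.8]
w 206 [255.3 213.1]
w 160 [255.2 195.2]
w 141 [255.2 189.6]
w 112 [255.2 182.3]
w 42 [255.2 169.4]
s 267 [283.9 167.7]
s 206 [282.2 188.5]
s 160 [281.1 202.9]
s 141 [280.6 208.6]
s 112 [279.9 216.9]
s 42 [278.5 235.5]
```

View pics/s9z.png

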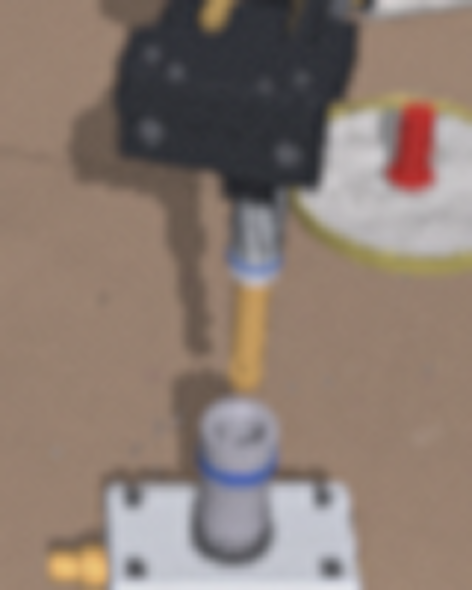

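View pics/w9z.png

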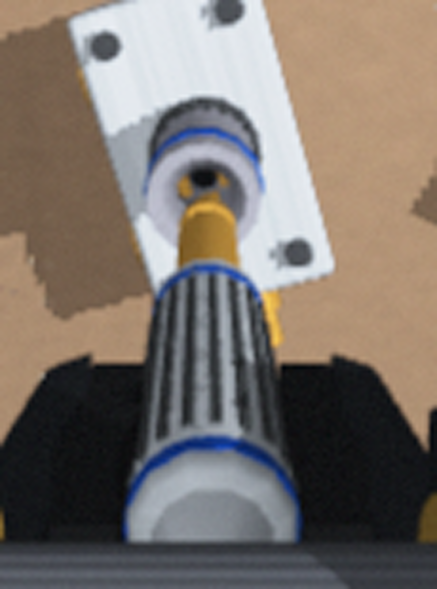

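```bash
python3 -m pendant '[[-0.0012,0.0005,0,0,0,0],[0,0,0.01,0,0,0],[0,0,0.009,0,0,0],[0,0,0.006,0,0,0],[0,0,0,0,0,0],[0,0,0,0,0,0],[0,0,0,0,0,0]]'
python3 - <<'E'
from h import *
rel([509.5,56.3,242]);w=snap('wrist','w10');s=snap('side','s10')
cv2.imwrite('pics/s10z.png',cv2.resize(s['img'][170:245,250:310,::-1],None,fx=7.8,fy=7.8,interpolation=cv2.INTER_CUBIC))
cv2.imwrite('pics/w10z.png',cv2.resize(w['img'][150:230,210:300,::-1],None,fx=7,fy=7,interpolation=cv2.INTER_CUBIC))
E
```

```text
clock: 12.92
position: [510.0, 56.3, 242.7]
orientation: [-2.219, -2.224, 0.0]
force: [-0.6, -0.5, -1.4]
finger_gap: 19.5
t 12.92 pos [510.   56.3 242.7] tool shift mm [-0.  -0.5  0.7]  x-yaw 90.1 tilt z [-1.e-04  0.e+00 -1.e+00] F [-0.6 -0.5 -1.4] T [0.02 0.   0.03] gap 19.5
```

View pics/s10z.png

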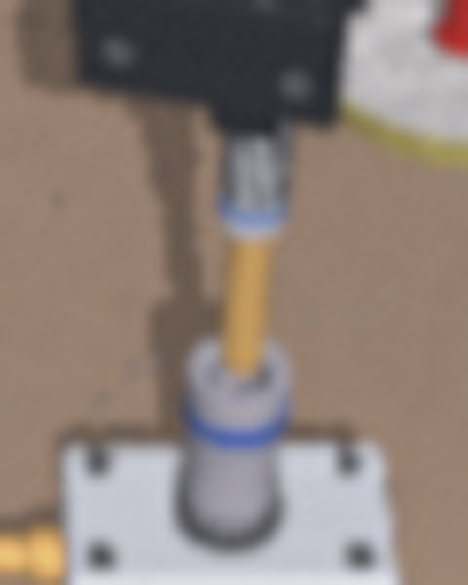

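View pics/w10z.png

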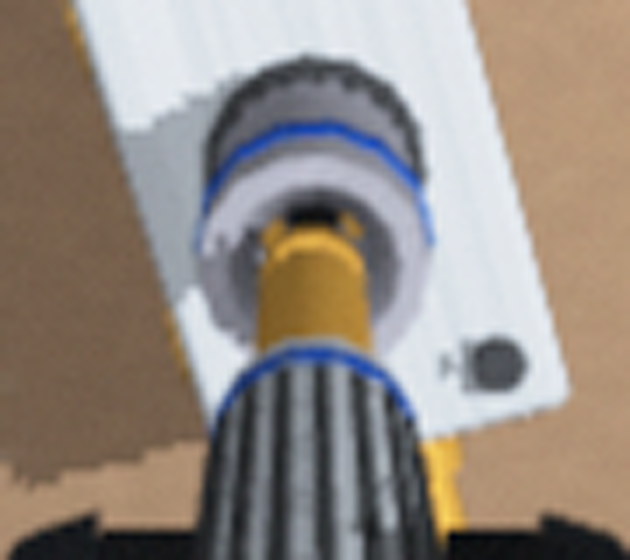

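Wrist: rim centre 316, nozzle 314 (zoomed, 7×), within 0.4 mm. Side: nozzle about 0.5 mm to −x of the rim centre. I'll correct it and start feeling in.

```bash
python3 -m pendant '[[0.0003,0.0005,0,0,0,0],[0,0,0.003,0,0,0],[0,0,0.003,0,0,0],[0,0,0,0,0,0]]'
python3 - <<'E'
from h import *
rel([509.5,56.3,242])
E
python3 -m pendant '[[0,0,0.002,0,0,0],[0,0,0.002,0,0,0],[0,0,0,0,0,0]]'
python3 - <<'E'
from h import *
rel([509.5,56.3,242])
E
```

```text
clock: 13.35
position: [510.0, 56.7, 235.9]
orientation: [-2.218, -2.223, 0.001]
force: [-0.1, -0.1, -0.9]
finger_gap: 20.1
t 13.35 pos [510.   56.7 235.9] tool shift mm [-0.4 -0.5 -6.1]  x-yaw 90.1 tilt z [-1.1e-03  1.0e-04 -1.0e+00] F [-0.1 -0.1 -0.9] T [ 0.09  0.03 -0.02] gap 20.1
clock: 13.6
position: [510.2, 56.7, 232.2]
orientation: [-2.219, -2.223, 0.001]
force: [0.5, -0.7, -1.2]
finger_gap: 19.9
t 13.60 pos [510.2  56.7 232.2] tool shift mm [-0.4 -0.7 -9.8]  x-yaw 90.1 tilt z [-8.e-04  1.e-04 -1.e+00] F [ 0.5 -0.7 -1.2] T [ 0.04 -0.05  0.02] gap 19.9
```

```bash
python3 -m pendant '[[0,0,0.0015,0,0,0],[0,0,0.0015,0,0,0],[0,0,0,0,0,0]]'
python3 -m pendant '[[0,0,0.0015,0,0,0],[0,0,0.0015,0,0,0],[0,0,0,0,0,0]]'
```

```text
clock: 13.85
position: [510.3, 56.6, 229.4]
orientation: [-2.219, -2.224, 0.0]
force: [0.8, 1.1, -0.5]
finger_gap: 20.0
clock: 14.1
position: [510.3, 56.6, 226.4]
orientation: [-2.219, -2.224, 0.001]
force: [0.1, 0.2, -1.4]
finger_gap: 19.8
```

```bash
python3 -m pendant '[[0,0,0.0015,0,0,0],[0,0,0.0015,0,0,0],[0,0,0,0,0,0]]'
```

```text
clock: 14.35
position: [510.3, 56.6, 223.3]
orientation: [-2.219, -2.224, 0.001]
force: [-0.5, 0.3, -0.9]
finger_gap: 19.5
```

```bash
python3 -m pendant '[[0,0,0.0015,0,0,0],[0,0,0.0015,0,0,0],[0,0,0,0,0,0]]'
```

```text
clock: 14.6
position: [510.3, 56.6, 220.4]
orientation: [-2.219, -2.223, 0.0]
force: [-0.5, 0.2, -0.6]
finger_gap: 19.7
```

```bash
python3 -m pendant '[[0,0,0.0015,0,0,0],[0,0,0.0015,0,0,0],[0,0,0,0,0,0]]'; python3 -c "
from h import *
rel([509.5,56.3,242])"
```

```text
clock: 14.85
position: [510.4, 56.6, 217.5]
orientation: [-2.219, -2.224, 0.0]
force: [0.0, 0.4, -0.4]
finger_gap: 19.9
t 14.85 pos [510.4  56.6 217.5] tool shift mm [ -0.3  -0.9 -24.5]  x-yaw 90.1 tilt z [-3.e-04 -0.e+00 -1.e+00] F [ 0.   0.4 -0.4] T [-0.02  0.03  0.05] gap 19.9
```

```bash
python3 -m pendant '[[0,0,0.0015,0,0,0],[0,0,0.0015,0,0,0],[0,0,0,0,0,0]]'
```

```text
clock: 15.1
position: [511.0, 56.6, 215.4]
orientation: [2.218, 2.223, 0.002]
force: [-0.3, 0.6, 3.8]
finger_gap: 19.8
```

```bash
python3 -m pendant '[[0,0,0.0015,0,0,0],[0,0,0.0015,0,0,0],[0,0,0,0,0,0]]'
```

```text
clock: 15.35
position: [510.4, 56.6, 211.6]
orientation: [2.219, 2.224, -0.0]
force: [-0.1, -0.6, 0.9]
finger_gap: 19.8
```

```bash
python3 -m pendant '[[0,0,0.0015,0,0,0],[0,0,0.0015,0,0,0],[0,0,0,0,0,0]]'
```

```text
clock: 15.6
position: [510.3, 56.6, 208.4]
orientation: [-2.219, -2.224, 0.0]
force: [-0.1, -0.4, 0.9]
finger_gap: 20.0
```

Jaws met at TCP z ≈ 215 (about 4 N) and spread. The valve should come about 8–10 mm lower, so 1 mm steps now.

```bash
python3 -m pendant '[[0,0,0.001,0,0,0],[0,0,0.001,0,0,0],[0,0,0,0,0,0]]'
```

```text
clock: 15.85
position: [510.5, 56.6, 206.7]
orientation: [2.219, 2.224, -0.0]
force: [0.5, 0.2, 2.3]
finger_gap: 19.9
```

```bash
python3 -m pendant '[[0,0,0.001,0,0,0],[0,0,0.001,0,0,0],[0,0,0,0,0,0]]'
```

```text
clock: 16.1
position: [510.4, 56.7, 204.5]
orientation: [-2.219, -2.224, 0.0]
force: [0.2, -0.4, 2.4]
finger_gap: 19.6
```

```bash
python3 -m pendant '[[0,0,0.001,0,0,0],[0,0,0,0,0,0]]'; python3 -c "
from h import *
rel([509.5,56.3,242])"
```

```text
clock: 16.27
position: [510.4, 56.7, 203.6]
orientation: [-2.219, -2.224, -0.0]
force: [0.2, 0.4, 4.3]
finger_gap: 20.2
t 16.27 pos [510.4  56.7 203.6] tool shift mm [ -0.4  -0.9 -38.4]  x-yaw 90.1 tilt z [ 0.e+00  1.e-04 -1.e+00] F [0.2 0.4 4.3] T [0.08 0.   0.09] gap 20.2
```

```bash
python3 -m pendant '[[0,0,0.0007,0,0,0],[0,0,0,0,0,0]]'
```

```text
clock: 16.43
position: [510.5, 56.6, 203.0]
orientation: [2.219, 2.224, 0.0]
force: [-0.4, -0.1, 4.0]
finger_gap: 19.8
```

```bash
python3 -m pendant '[[0,0,0.0007,0,0,0],[0,0,0,0,0,0]]'
```

```text
clock: 16.6
position: [510.9, 56.6, 202.9]
orientation: [2.218, 2.223, 0.001]
force: [-0.4, 0.4, 6.5]
finger_gap: 19.7
```

```bash
python3 -m pendant '[[0,0,0.0007,0,0,0],[0,0,0,0,0,0]]'
```

```text
clock: 16.77
position: [511.3, 56.6, 202.8]
orientation: [2.218, 2.223, 0.002]
force: [-0.7, 0.0, 9.6]
finger_gap: 20.3
```

```bash
python3 -m pendant '[[0,0,0.0005,0,0,0],[0,0,0,0,0,0]]'
```

```text
clock: 16.93
position: [511.6, 56.6, 202.8]
orientation: [2.217, 2.222, 0.003]
force: [-0.4, 0.4, 10.3]
finger_gap: 20.0
```

Position stalls at z ≈ 202.8 with force rising to 10 N: either the hard stop or something stuck. I'll unload and do a gentle tug test.

```bash
python3 -m pendant '[[0,0,-0.001,0,0,0],[0,0,-0.001,0,0,0],[0,0,0,0,0,0]]'; python3 -m pendant '[[0,0,-0.0008,0,0,0],[0,0,0,0,0,0]]';  python3 -m pendant '[[0,0,-0.0008,0,0,0],[0,0,0,0,0,0]]'
```

```text
clock: 17.18
position: [510.6, 56.6, 203.4]
orientation: [2.219, 2.224, 0.0]
force: [0.8, -0.8, 2.8]
finger_gap: 19.9
clock: 17.35
position: [510.4, 56.6, 203.9]
orientation: [-2.219, -2.224, 0.0]
force: [0.5, -0.7, 3.3]
finger_gap: 19.7
clock: 17.52
position: [510.4, 56.6, 204.6]
orientation: [-2.219, -2.224, 0.0]
force: [0.6, 0.2, 3.0]
finger_gap: 20.1
```

```bash
python3 -m pendant '[[0,0,-0.0008,0,0,0],[0,0,0,0,0,0]]';  python3 -m pendant '[[0,0,-0.0008,0,0,0],[0,0,0,0,0,0]]'
```

```text
clock: 17.68
position: [510.4, 56.6, 205.5]
orientation: [-2.219, -2.224, 0.0]
force: [-0.2, 0.1, 2.9]
finger_gap: 19.6
clock: 17.85
position: [510.0, 56.7, 205.7]
orientation: [-2.218, -2.223, 0.001]
force: [-0.0, -0.2, -1.5]
finger_gap: 19.9
```

```bash
python3 -m pendant '[[0,0,-0.0008,0,0,0],[0,0,0,0,0,0]]'
```

```text
clock: 18.02
position: [509.5, 56.7, 205.8]
orientation: [-2.218, -2.222, 0.003]
force: [2.3, -0.2, -8.3]
finger_gap: 20.1
```

It resists the tug (−8 N, stopped at 205.7, play about 2.9 mm, matching the locked valve range). I'll ease back to mid-play and release.

```bash
python3 -m pendant '[[0,0,-0.0,0,0,0],[0,0,0.001,0,0,0],[0,0,0.001,0,0,0],[0,0,0.0005,0,0,0],[0,0,0,0,0,0]]'; python3 -m pendant '[[0,0,0,0,0,0],[0,0,0,0,0,0],[0,0,0,0,0,0],[0,0,0,0,0,0],[0,0,0,0,0,0]]' 0; python3 -c "
from h import *
rel([509.5,56.3,242]);s=snap('side','s11')
cv2.imwrite('pics/s11z.png',cv2.resize(s['img'][130:260,230:330,::-1],None,fx=4.5,fy=4.5,interpolation=cv2.INTER_CUBIC))"
```

```text
clock: 18.43
position: [511.0, 56.6, 205.6]
orientation: [2.218, 2.223, 0.002]
force: [0.0, 0.1, 2.1]
finger_gap: 19.6
clock: 18.85
position: [510.4, 56.6, 204.5]
orientation: [-2.219, -2.224, 0.0]
force: [-0.2, 0.3, 0.1]
finger_gap: 43.8
t 18.85 pos [510.4  56.6 204.5] tool shift mm [ -0.3  -0.9 -37.5]  x-yaw 90.1 tilt z [-2.e-04 -0.e+00 -1.e+00] F [-0.2  0.3  0.1] T [ 0.   -0.   -0.03] gap 43.8
```

View pics/s11z.png

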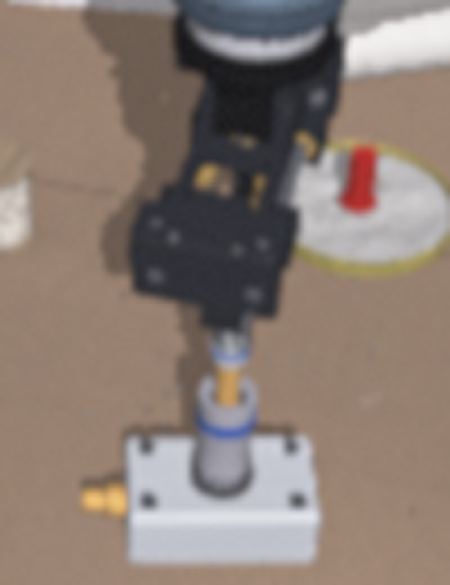

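Released: nozzle upright in the coupler at (229,370) zoomed. Retreat and check.

```bash
python3 -m pendant '[[0,0,-0.01,0,0,0],[0,0,-0.03,0,0,0],[0,0,-0.03,0,0,0],[0,0,-0.03,0,0,0],[0,0,-0.02,0,0,0],[0,0,0,0,0,0],[0,0,0,0,0,0]]'; python3 -m pendant '[[0,-0.03,0,0,0,0],[0,-0.03,0,0,0,0],[0,-0.03,0,0,0,0],[0,-0.03,0,0,0,0],[0,0,0,0,0,0],[0,0,0,0,0,0]]'; python3 -c "
from h import *
rel([509.5,56.3,242]);s=snap('side','s12');w=snap('wrist','w12')
cv2.imwrite('pics/s12z.png',cv2.resize(s['img'][130:260,230:330,::-1],None,fx=4.5,fy=4.5,interpolation=cv2.INTER_CUBIC))
for z in (250,227,216,132,112): print(z,np.round((np.array(proj(s,[509.5,57,z]))-[230,130])*4.5), np.round(proj(w,[509.5,57,z]),1))"
```

```text
clock: 19.48
position: [511.0, 56.6, 326.4]
orientation: [2.217, 2.222, 0.003]
force: [-0.5, -0.6, -0.8]
finger_gap: 43.8
clock: 19.98
position: [389.4, 56.5, 323.8]
orientation: [-2.219, -2.223, 0.0]
force: [-0.6, 0.2, 0.7]
finger_gap: 43.7
t 19.98 pos [389.4  56.5 323.8] tool shift mm [ -0.5 120.1  81.8]  x-yaw 90.1 tilt z [-4.e-04  1.e-04 -1.e+00] F [-0.6  0.2  0.7] T [ 0.02 -0.03 -0.  ] gap 43.7
250 [239. 196.] [256.  336.6]
227 [237. 231.] [255.9 318.2]
216 [235. 248.] [255.9 310.4]
132 [226. 365.] [255.7 266.2]
112 [224. 390.] [255.7 258.4]
```

View pics/s12z.png

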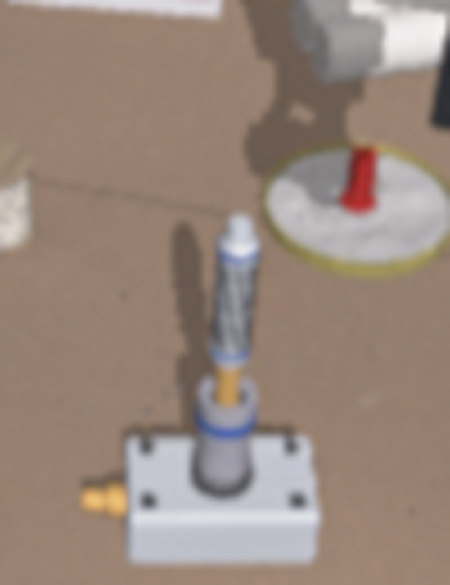

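View pics/s12.png

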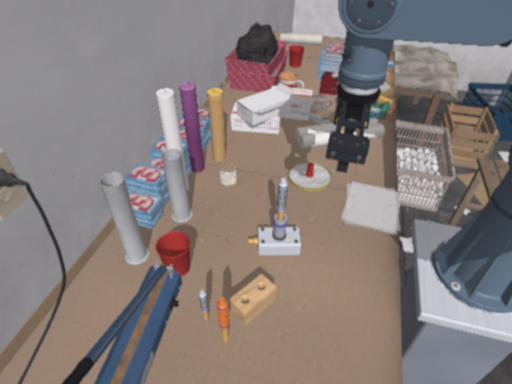

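View pics/w12.png

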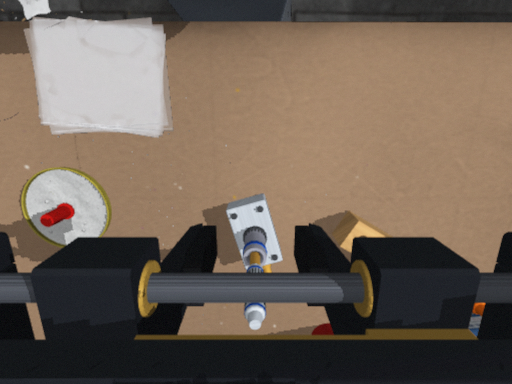

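The nozzle stands upright: tip (239,216) and body base (229,360) lie on the projected vertical. The plug is in the tin, and the cup, spool and mould are unmoved. Handing in.

```bash
python3 -c "
from bench import ctrl
print(ctrl.hand_in())"
```

```text
the job is handed in; nothing more can be done
None
```

The job is done and handed in at about 20 s. The red plug stands in the gold tin, and the larger grey nozzle is locked upright in the coupler.

- **Insertion:** I aligned the nozzle with wrist and side views to within about 0.5 mm, then lowered it in steps of 0.5 to 3 mm. The jaws gave way at about 4 N. The nozzle then stalled on what looked like the valve's hard stop at about 10 N, the highest insertion force I read.
- **Lock check:** A gentle upward tug was held at −8 N after about 2.9 mm of play, which matches the locked valve range (2.7 mm). I set the nozzle back to about the middle of that play before letting go.
- **Final pictures:** The nozzle is free and in line with the projected vertical, with its nose about 36 mm below the rim by my estimate. The cup and the other standing things look unmoved, judged by eye only.
- **Disagreements:** The cameras differed by 2–5 mm on the mouth's position, so I relied on how the nozzle and rim lined up within each picture. TCP readings wavered by about 1–2 mm, and jaw and valve travel could only be inferred from force and position.

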